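Wind a belt tensioner and pin it in its locked position

ROBOT

A 7-joint arm with a two-finger parallel gripper is mounted at the origin on a cart in front of the work surface, level with it; the furniture and walls round the work are solid. World frame = base frame: x ahead of the robot, y to its left, z up, the work surface at z = 0. Lengths are in m, angles in rad, forces in N, time in s.
With the tool pointing down it reaches from about 0.35 to 0.9 m from the base axis. Payload 8.1 kg.
Tool frame: the origin (TCP) lies midway between the tips of the shut fingers; the grasp point (between the pads) lies 19 mm behind it; z points along the fingers, y is the direction in which the jaws open and shut (so a half turn about z gives the same grasp; the last joint's range is limited). The gripper opens to 85 mm and grips with 20 to 120 N. Pads are 22 mm wide; open, the fingers measure 114 mm over their backs; the gripper's body (76 mm by 85 mm) begins 54 mm behind the grasp point. The pads swing forward as they close: fully open they stand 13 mm farther back than shut.
Start: joints at [1.232, 0.434, 0.025, 1.573, -0.012, 1.134, -0.075], TCP at [0.146, -0.608, 0.231] pointing down, gripper open.
Joint ranges: [-2.62, 2.62], [-0.44, 2.09], [-1.27, 1.32], [0.08, 2.57], [-1.32, 4.46], [0.12, 2], [-2.74, 2.74]. Speed limits (rad/s): [2.22, 2.22, 3.01, 3.01, 3.14, 3.14, 3.14].

INTERFACE

Orientations are given as a unit quaternion [x, y, z, w].
In Python, from bench import env gives the robot as it stands. Calls block until the motion is done:
- env.move_to(position, orientation): joint-space move of the TCP to a pose.
- env.move_linear(position, rot=None, max_speed=0.15): straight line of the TCP; rot=None keeps the orientation; max_speed is the mean speed in m/s.
- env.set_joints(angles): joint-space move.
- env.move_gripper(opening, newtons=None): finger opening in m; newtons is the grip in N (None keeps the last); returns when the fingers have stopped.
- env.wait(seconds).
- env.solve_ik(position, orientation): joint angles nearest the present ones, or None.
- env.camera(name): name is "scene" or "top" or "wrist"; returns a dict with "color" (480x640x3 uint8, red, green, blue), "vfov" (degrees; the focal length in pixels is half the picture's height over the tangent of half this angle, whatever the lens; pixels are square), "cx", "cy" (the principal point, pixels), "R" (3x3) and "t" (3): a world point X has camera coordinates R X + t. Camera axes: x right, y down, z forward; pixel columns grow to the right and rows downward; lengths in m; the calibration is good to about 2 mm. The wrist camera is an equidistant fisheye: a pixel r from the principal point sees the ray r / f radians off the axis. A picture is of the moment at which its call begins. There is no depth.
A pose or a line that the arm cannot do raises env.PlanningError and nothing moves.
- env.close_job(): hands the job in, once; it reports no verdict.
Readings, each from a call of its own:
- env.read_clock(): time.
- env.read_joints(): joint angles.
- env.read_joint_vel(): joint speeds.
- env.read_joint_torque(): joint torques, N m.
- env.read_tool_pos(): TCP position.
- env.read_ee_rot(): TCP orientation.
- env.read_force(): force on the tool from outside, world axes, zero at the start.
- env.read_ft_torque(): the same for the moment, N m.
- env.read_finger_gap(): finger opening in m.
Only numpy, scipy, OpenCV 4.12 (cv2) and the standard library are available. Lean on these libraries where they do the work, as an engineer would, in place of code of your own. Each camera call takes 0.05 s, during which the arm holds its last target.

TASK

Wind up the sprung wheel of the belt tensioner and lock it for fitting: take the red-handled locking pin from its stand, put it down through the brass bush of the wheel, and with the pin turn the wheel counter-clockwise (seen from above) against its spring, pressing lightly, until you feel the pin find the hidden slot in the plate beneath. Push the pin fully home so that its collar sits on the bush, and let go; the pin must hold the wheel wound. Never force the pin, and leave the other things on the bench where they are.

Things in the scene. Friction and masses are not known exactly. Their poses are not given: they have to be found in the camera images.
- tensioner: Belt tensioner on a fixed dark steel setting plate, 170 x 170 x 10 mm. Origin: on the wheel's vertical axis, at the underside of the plate (on the bench); z up. Opposite the bush the wheel carries an arm with a black idler roller that reaches 105 mm from the axis and swings with the wheel.
- lock_face (a point): Flat top of the round grey lock plate under the wheel, on the axis, 32 mm above the tensioner's origin. One radial slot in it, 13.8 mm wide along the turning direction, 18 mm long radially, 22 mm deep, is centred 50 mm from the axis, hidden by the wheel: it lies under the bush at a wheel angle between 0.65 and 1.05 rad, each time another, and can only be felt (the pin sinks 16 mm there).
- nut_top (a point): Top of the hex nut in the middle of the wheel, on the axis, 57 mm above the tensioner's origin. The aluminium wheel disc has a radius of 68 mm, its top lies 44 mm and its underside 34 mm above the tensioner's origin (2 mm above the lock plate).
- wheel (a joint): Turning angle of the sprung wheel, rad: 0 at rest against its stop (bush in the tensioner's +y direction), growing counter-clockwise seen from above to a stop at 1.3. The spring drives it back to 0 with about 0.13 N m at rest, 0.29 at 0.65 rad and 0.39 at 1.05 rad (6 to 8 N at the bush). It springs back if let go unlocked. Under its load the pin drags in the bush with up to 9 N.
- wheel_hole (a point): Centre of the upper mouth of the brass bush in the wheel, 52 mm above the tensioner's origin and 50 mm from the wheel's axis. Outside diameter 28 mm, bore 13.8 mm, open through, 18 mm long, standing 8 mm above the disc. Moves with the wheel.
- pin: Loose locking pin, about 60 g, upright in its stand at first. Origin: centre of its tip; z towards the handle. Steel shank 12 mm thick from 0 to 36 mm (tip chamfered to 8 mm over 3.5 mm), dark collar 24 mm wide from 36 to 40, red round handle 18 mm thick from 40 to 82. On the lock plate its tip is 32 mm above the tensioner's origin, fully home 16 mm. Never above 45 N between pin and tensioner.
- pin_handle (a point): Middle of the red handle, where to grip the pin: on its axis, 61 mm above its tip, 25 mm above the underside of the collar.
- pin_stand: Fixed blue block, 56 x 56 x 42 mm, with an upright through hole of 14 mm in the middle in which the pin hangs by its collar (pin tip 6 mm above the bench). Origin: centre of the underside.
- tape_roll: Roll of tape lying flat, 100 mm across, 25 mm high; a bystander. Origin: centre of the underside.
- screwdriver: Screwdriver with a yellow handle lying flat, 149 mm long, 16 mm thick; a bystander. Origin: centre of the underside.
- loupe: Black eye loupe, 39 mm across, 34 mm high; a bystander. Origin: centre of the underside.
- v_block: Grey steel V-block, 45 x 40 x 34 mm; a bystander. Origin: centre of the underside.
There are look-alikes about, which are no part of the job. Leave any turquoise or white look-alike of the pin alone.

How it is judged:
On the way, in this order (a step that is already met when the one before it is completed fails the run):
1. the pin's shank is in the bush of the wheel (horizontal distance between pin and wheel_hole below 0.006 m and z of pin in the frame of tensioner below 0.046 m), for 0.1 s.
2. the wheel is wound by more than 0.45 rad with the pin in the bush (value of joint wheel above 0.45 rad and horizontal distance between pin and wheel_hole below 0.008 m and z of pin in the frame of tensioner below 0.046 m), for 0.1 s.
At the end, for the whole second after the job is handed in: The pin stands through the bush in the slot of the lock plate, within 3.5 mm of fully home (collar on the bush), upright within 0.2 rad, released and at rest, and holds the wheel wound by more than 0.5 rad (z of pin in the frame of tensioner below 0.0195 m and horizontal distance between pin and wheel_hole below 0.008 m and angle between pin's own z axis and vertical below 0.2 rad and value of joint wheel above 0.5 rad and velocity of joint wheel between -0.05 and 0.05 rad/s and linear speed of pin below 0.02 m/s); the robot touches nothing.
It fails at once if the pin is forced: more than 45 N between pin and tensioner (contact force between pin and tensioner above 45 N).
It fails at once if a bystander (tape roll, screwdriver, loupe, V-block) is moved by more than 20 mm (distance of any of tape_roll, screwdriver, loupe, v_block from where it was at the start of the episode above 0.02 m).
It also fails if it takes over 72 s, if anything falls off the work surface, if the arm or the gripper's body presses on something with over 40 N, if the wrist force passes 120 N, or if a joint passes its speed limit or range.

## Working session

There is one attempt and no reset: what is moved stays moved. The work goes in short steps, each a Python script; the robot and the scene stay as the last script left them, time stands still between calls to the robot, and variables do not carry over. Pictures are saved under pics/ and viewed, and the job is handed in when it is done.

```bash
ls; mkdir -p pics
python3 - <<'E'
from bench import env
import cv2,json
for n in ["scene","top","wrist"]:
    c=env.camera(n); cv2.imwrite(f"pics/{n}0.png",c["color"][:,:,::-1])
    print(n,c["vfov"],c["cx"],c["cy"],c["R"],c["t"])
print(env.read_clock(),env.read_tool_pos(),env.read_ee_rot(),env.read_force())
E
```

```text
pics
scene 46.400689823648655 319.50442239363855 237.96488404793294 [[-0.89046844 -0.45469199  0.01792059]
 [-0.33836989  0.63530364 -0.69418665]
 [ 0.3042561  -0.62421509 -0.71957192]] [0.46806963 0.32714448 1.01022266]
top 54.5193290226663 318.8762424145348 239.031672497829 [[-0.00134008 -0.99991221 -0.01318212]
 [-0.98121967  0.00385749 -0.19285506]
 [ 0.19288898  0.01267611 -0.9811387 ]] [-0.08518488  0.60186844  1.09102637]
wrist 65.70646984690485 320.79229422356735 236.92783287155487 [[ 0.23360177 -0.97233026 -0.00202074]
 [-0.93046433 -0.22414582  0.28981852]
 [-0.28225226 -0.0658219  -0.95707949]] [-0.62396276 -0.03768008  0.38001048]
0.15 [ 0.14588289 -0.60735526  0.23072772] [ 9.93061951e-01  1.17590918e-01 -1.21907381e-04 -5.68634163e-04] [-0.84397802 -0.03389145 -0.36686431]
```

View pics/scene0.png

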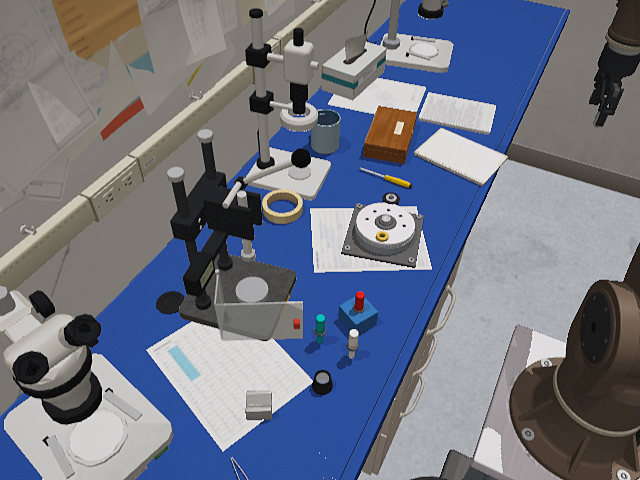

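View pics/top0.png

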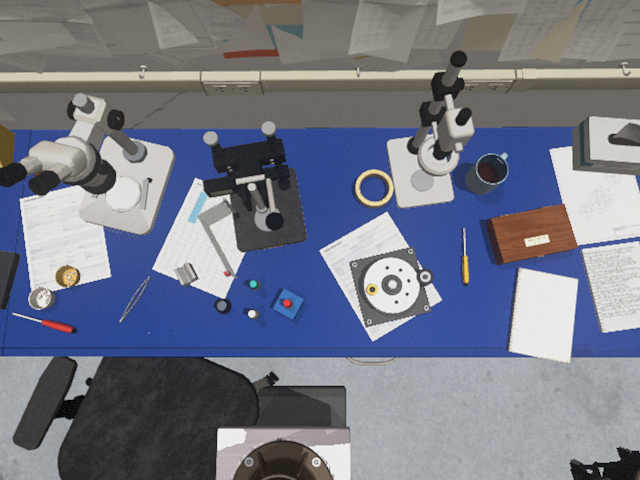

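View pics/wrist0.png

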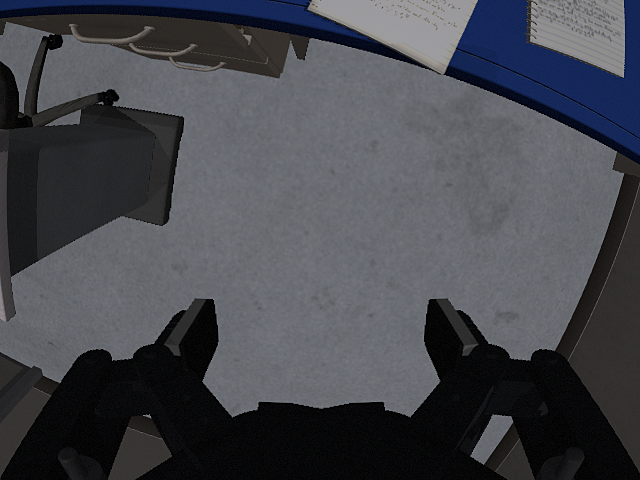

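```bash
cat > h.py <<'E'
import numpy as np, cv2
from scipy.spatial.transform import Rotation as Ro
def ray(c,u,v,fish=False):
    f=240/np.tan(np.radians(c["vfov"])/2)
    x,y=(u-c["cx"])/f,(v-c["cy"])/f
    if fish:
        th=np.hypot(x,y); d=np.array([x/th*np.sin(th),y/th*np.sin(th),np.cos(th)])
    else: d=np.array([x,y,1.])
    R=np.array(c["R"]);t=np.array(c["t"])
    return -R.T@t, R.T@d
def atz(c,u,v,z,fish=False):
    o,d=ray(c,u,v,fish); return o+d*(z-o[2])/d[2]
def proj(c,X,fish=False):
    f=240/np.tan(np.radians(c["vfov"])/2)
    p=np.array(c["R"])@np.array(X)+np.array(c["t"])
    if fish:
        r=np.hypot(p[0],p[1]);th=np.arctan2(r,p[2]);return c["cx"]+f*th*p[0]/r,c["cy"]+f*th*p[1]/r
    return c["cx"]+f*p[0]/p[2],c["cy"]+f*p[1]/p[2]
def crop(c,u0,v0,w,h,s,name):
    im=c["color"][v0:v0+h,u0:u0+w,::-1]
    im=cv2.resize(im,None,fx=s,fy=s,interpolation=cv2.INTER_CUBIC)
    for k in range(0,w,10): cv2.putText(im,str(u0+k),(k*s,8),0,.3,(0,255,255),1);cv2.line(im,(k*s,8),(k*s,14),(0,255,255),1)
    for k in range(0,h,10): cv2.putText(im,str(v0+k),(0,k*s+3),0,.3,(0,255,255),1)
    cv2.imwrite("pics/"+name,im)
E
python3 - <<'E'
from bench import env
from h import *
c=env.camera("top"); crop(c,340,235,100,95,6,"t1.png"); crop(c,205,255,110,75,7,"t2.png")
c=env.camera("scene"); crop(c,300,280,90,90,6,"s1.png");crop(c,335,185,100,85,7,"s2.png")
E
```

```text
(no output)
```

View pics/t1.png

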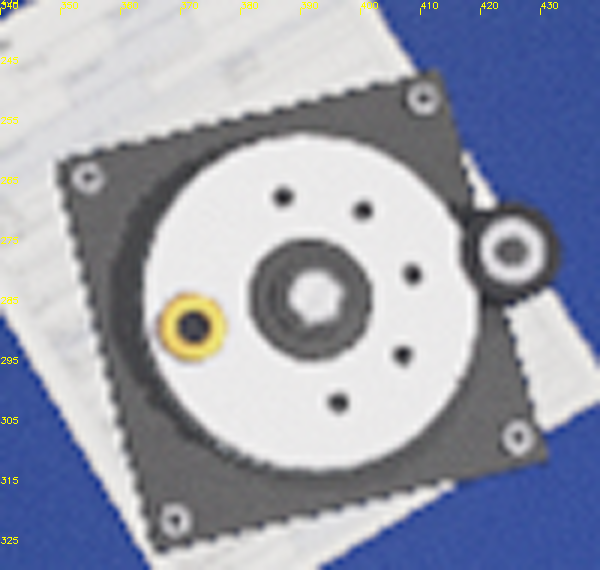

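View pics/t2.png

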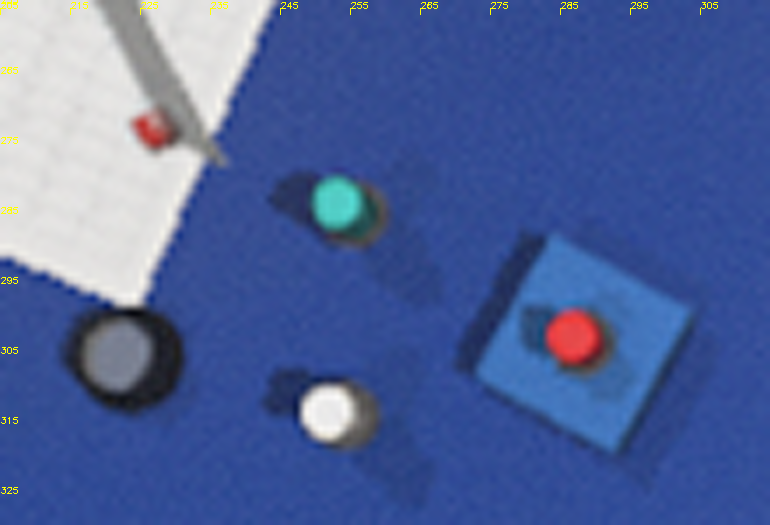

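View pics/s1.png

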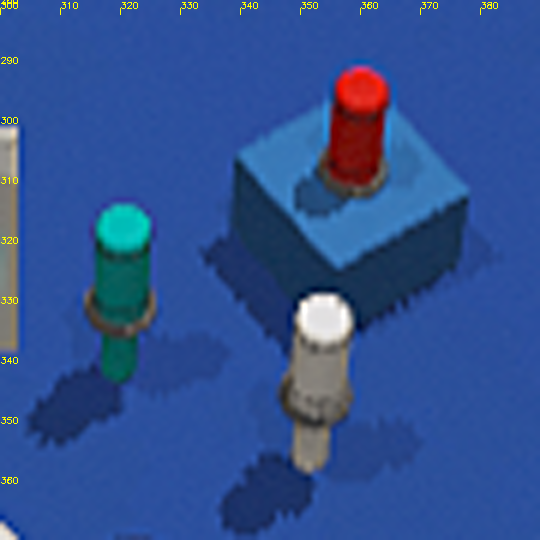

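View pics/s2.png

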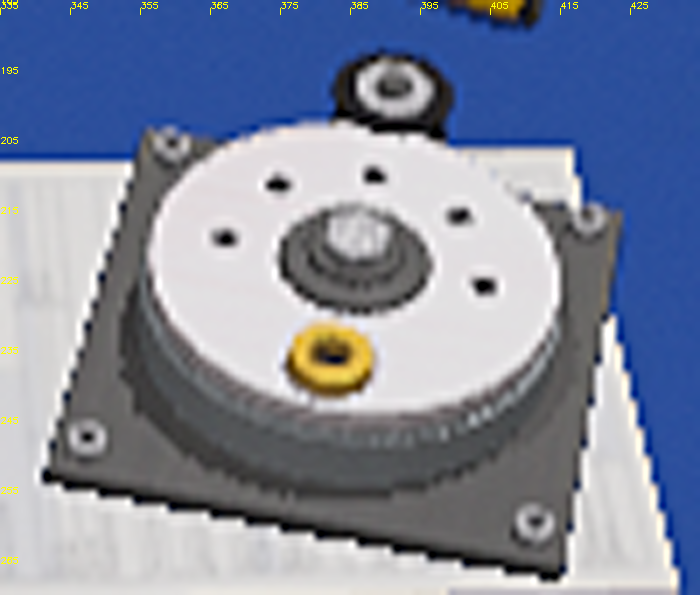

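Run:
```python
from bench import env
from h import *
T=env.camera("top");S=env.camera("scene")
np.set_printoptions(precision=4,suppress=True)
def both(n,a,b,z):
    print(n,atz(T,*a,z),atz(S,*b,z))
both("pin",(287,303),(360.2,294.8),.088)
both("bush",(372.0,289.2),(382.4,235),.052)
both("nut",(392.4,284.3),(386.4,217.9),.057)
print("disc",atz(T,391.8,285.1,.044))
# stand corners
for p in [(553,233),(692,314),(616,452),(474,371)]: print(atz(T,205+p[0]/7,255+p[1]/7,.042))
for p in [(58,162),(440,75),(545,460),(158,552)]: print(atz(T,340+p[0]/6,235+p[1]/6,.010))
for p in [(337,203),(330,412)]: print(atz(T,205+p[0]/7,255+p[1]/7,.082))
for p in [(424,98),(518,437),(175,520),(88,178)]: print('screw',atz(T,340+p[0]/6,235+p[1]/6,.010))
```

```text
pin [ 0.4435 -0.0123  0.088 ] [ 0.4433 -0.009   0.088 ]
bush [ 0.4783 -0.2154  0.052 ] [ 0.478  -0.2139  0.052 ]
nut [ 0.4896 -0.2644  0.057 ] [ 0.4896 -0.2643  0.057 ]
disc [ 0.4889 -0.2647  0.044 ]
[ 0.482  -0.0008  0.042 ]
[ 0.4537 -0.0497  0.042 ]
[ 0.4063 -0.0236  0.042 ]
[0.4341 0.0261 0.042 ]
[ 0.5512 -0.1644  0.01  ]
[ 0.5881 -0.3276  0.01  ]
[ 0.4258 -0.3644  0.01  ]
[ 0.3886 -0.2034  0.01  ]
[0.4888 0.0691 0.082 ]
[0.4187 0.0697 0.082 ]
screw [ 0.5782 -0.3204  0.01  ]
screw [ 0.4353 -0.3537  0.01  ]
screw [ 0.4016 -0.2107  0.01  ]
screw [ 0.5443 -0.177   0.01  ]
```

```bash
cat >> h.py <<'E'
def quat(a): return [np.cos(a/2),np.sin(a/2),0.,0.]
AX=np.array([0.4893,-0.2644]); B0=np.arctan2(.0495,-.0111)
E
python3 - <<'E'
from bench import env
from h import *
np.set_printoptions(precision=3,suppress=True)
for off in (0,np.pi):
  for th in (0,.6,1.1):
    b=B0+th; p=AX+.05*np.array([np.cos(b),np.sin(b)])
    q=env.solve_ik([*p,.08],quat(b+off))
    print(off,th,q)
for a in (-1.35,-.8,0,.5,1.2): print(a, env.solve_ik([.4437,-.0115,.05],quat(a)))
E
```

```text
0 0 [ 0.711  0.516 -0.527  1.95   0.365  0.77   0.195]
0 0.6 [ 0.781  0.5   -0.555  1.988  0.378  0.755  0.822]
0 1.1 [ 0.866  0.511 -0.605  1.986  0.413  0.767  1.338]
3.141592653589793 0 [ 0.207  0.458  0.153  1.993 -0.105  0.698 -2.496]
3.141592653589793 0.6 [ 0.338  0.435  0.036  2.026 -0.024  0.681 -1.931]
3.141592653589793 1.1 [ 0.471  0.438 -0.075  2.019  0.05   0.687 -1.456]
-1.35 [-0.776  0.584  0.957  2.246 -0.783  0.693 -2.174]
-0.8 [ 0.052  0.419 -0.186  2.184  0.144  0.551 -2.612]
0 [ 0.226  0.444 -0.408  2.169  0.315  0.583 -1.982]
0.5 [ 0.279  0.456 -0.477  2.165  0.367  0.597 -1.534]
1.2 [ 0.328  0.468 -0.541  2.162  0.416  0.612 -0.882]
```

Run:
```python
from bench import env
from h import *
np.set_printoptions(precision=4,suppress=True)
env.move_to([.4437,-.0115,.20],quat(B0)); env.move_gripper(.05,60)
print(env.read_clock(),env.read_tool_pos(),env.read_ee_rot(),env.read_joints(),env.read_finger_gap(),env.read_force())
c=env.camera("wrist"); cv2.imwrite("pics/w1.png",c["color"][:,:,::-1])
print(proj(c,[.4437,-.0115,.088],True),c["R"],c["t"])
```

```text
3.1667 [ 0.4437 -0.0116  0.2   ] [ 0.625   0.7806 -0.     -0.    ] [ 0.5469  0.2645 -0.7608  1.9885  0.2202  0.9708 -0.1014] 0.050070332997963936 [ 0.712   0.9733 -0.1049]
(np.float64(320.4075258549454), np.float64(232.71745018159328)) [[ 0.9758  0.2187 -0.0003]
 [ 0.2095 -0.9342  0.2888]
 [ 0.0628 -0.2819 -0.9574]] [-0.4307 -0.1321  0.3183]
```

View pics/w1.png

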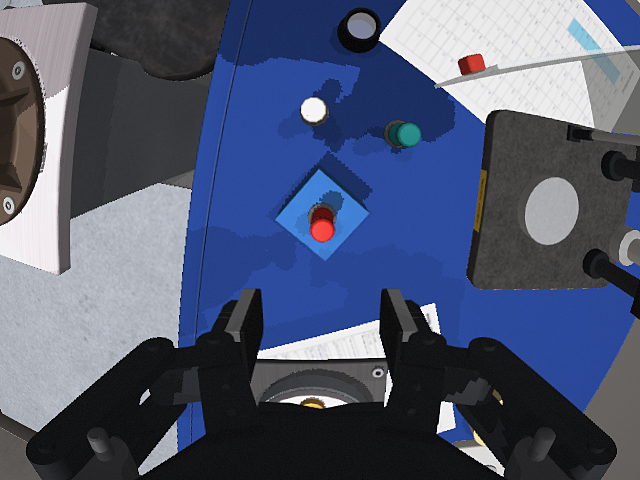

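The red pin hangs in the blue stand at wrist pixel (322,231). The white look-alike is at (313,110) and the turquoise one at (404,134), both standing loose on the bench. Red handle plus blue stand match the description, and the measurement agrees with the top and scene views, so I'll grasp it.

Run:
```python
from bench import env
from h import *
np.set_printoptions(precision=4,suppress=True)
c=env.camera("wrist"); print(atz(c,322,231,.088,True))
env.move_linear([.4437,-.0115,.0505],max_speed=.12)
print(env.read_force())
env.move_gripper(.0,80)
print(env.read_finger_gap(),env.read_force(),env.read_tool_pos(),env.read_clock())
c=env.camera("wrist"); cv2.imwrite("pics/w2.png",c["color"][:,:,::-1])
```

```text
[ 0.4445 -0.01    0.088 ]
[ 0.3043 -0.2752 -0.5435]
0.016184060957363064 [-1.3973  0.119   6.6119] [ 0.444  -0.0116  0.0511] 5.0583
```

View pics/w2.png

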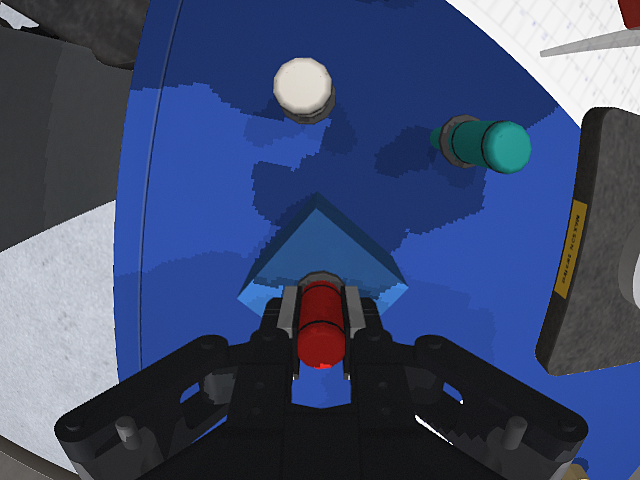

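Run:
```python
from bench import env
from h import *
np.set_printoptions(precision=4,suppress=True)
env.move_linear([.4437,-.0115,.135],max_speed=.12)
print(env.read_force(),env.read_finger_gap())
p=AX+.05*np.array([np.cos(B0),np.sin(B0)])
env.move_linear([*p,.135],max_speed=.2)
env.wait(.2)
print(p,env.read_force(),env.read_tool_pos(),env.read_ee_rot(),env.read_joints(),env.read_clock())
c=env.camera("wrist"); cv2.imwrite("pics/w3.png",c["color"][:,:,::-1])
c=env.camera("top"); crop(c,320,235,100,95,6,"t3.png")
c=env.camera("scene"); crop(c,335,165,100,100,6,"s3.png")
for h in (0,.036,.082): print(proj(c,[*p,.09+h]),)
```

```text
[ 0.333  -0.1795 -0.1729] 0.01591962442576876
[ 0.4784 -0.2156] [-0.2294  0.0539 -0.137 ] [ 0.4784 -0.2146  0.1351] [0.6243 0.7812 0.     0.    ] [ 0.8026  0.4623 -0.6479  1.8938  0.3507  0.9003  0.2058] 7.3417
(np.float64(384.26999142792647), np.float64(222.3515303838618))
(np.float64(385.9695777157327), np.float64(210.350016865511))
(np.float64(388.25111346420886), np.float64(194.23910662553737))
```

View pics/w3.png

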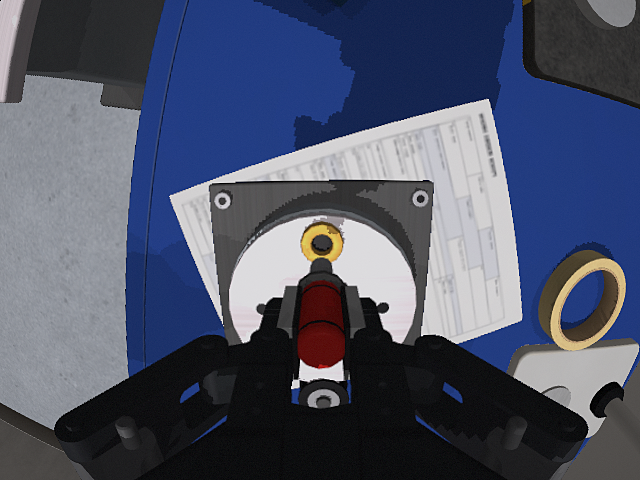

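View pics/s3.png

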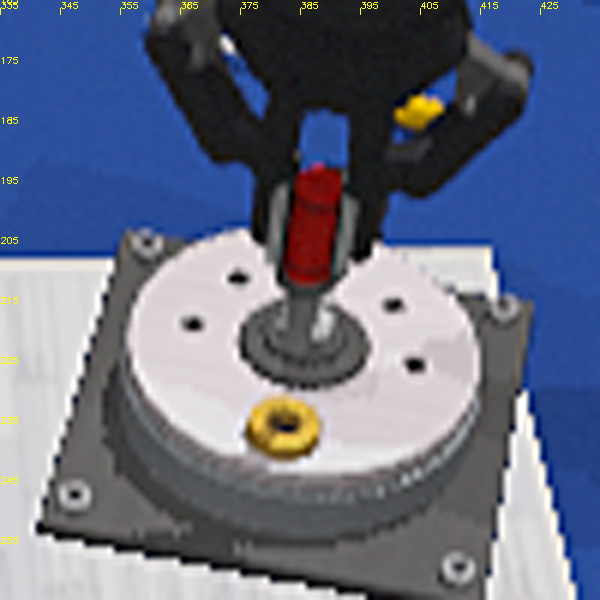

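View pics/t3.png

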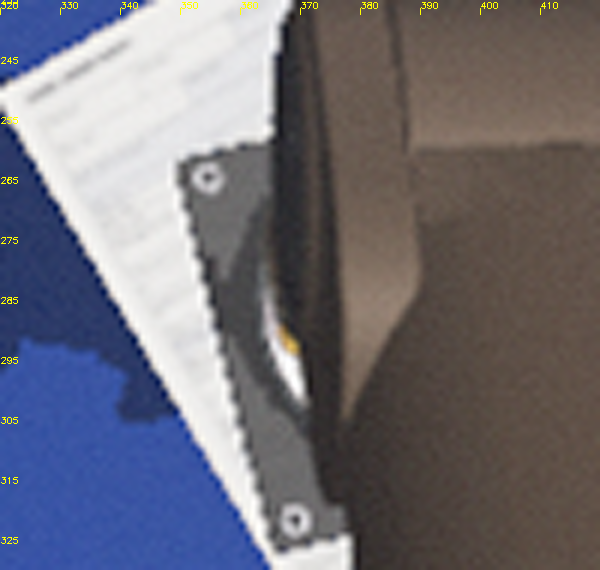

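Run:
```python
from bench import env
from h import *
np.set_printoptions(precision=4,suppress=True)
c=env.camera("wrist"); t=env.read_tool_pos();print(t)
crop(c,270,200,100,90,8,"w3c.png")
print(proj(c,[*t[:2],.09],True),proj(c,[*t[:2],.090+.082],True),proj(c,[.4784,-.2156,.052],True))
```

```text
[ 0.4784 -0.2154  0.1351]
(np.float64(320.133815752126), np.float64(267.3293880898913)) (np.float64(319.68251164243105), np.float64(354.55892738920846)) (np.float64(320.18979889274493), np.float64(245.9186621881944))
```

View pics/w3c.png

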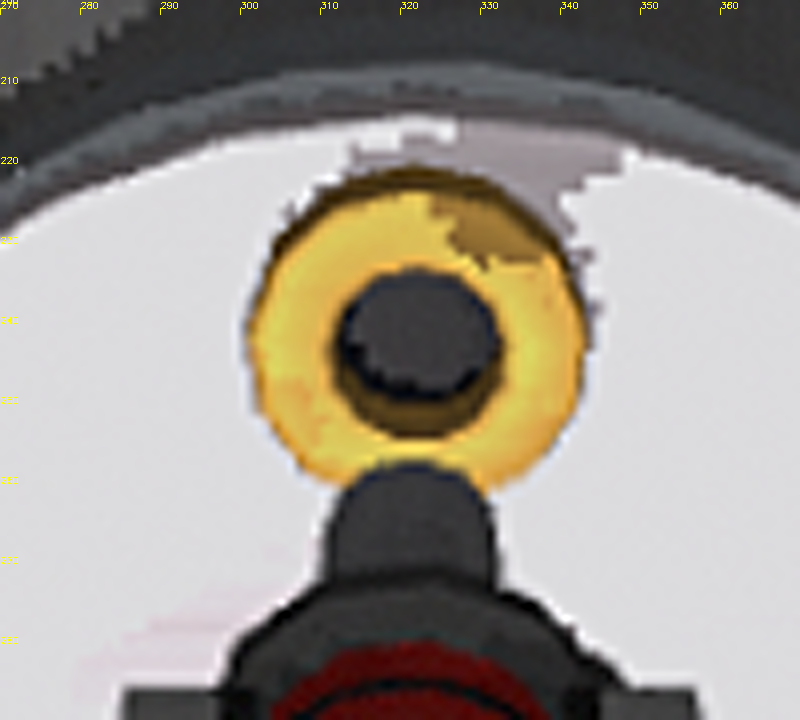

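Run:
```python
from bench import env
from h import *
c=env.camera("wrist"); t=np.array(env.read_tool_pos())
d=np.array([np.cos(B0),np.sin(B0)])
for dz in (0,-.001):
  print(proj(c,[*(t[:2]+.004*d),.09+dz],True),proj(c,[*(t[:2]+.006*d),.0935+dz],True))
print(proj(c,[*(t[:2]+.001*d),.09],True))
print(atz(c,322.1-1.3,244,.052,True),AX+.05*d)
```

```text
(np.float64(320.1614877859756), np.float64(260.3594125459032)) (np.float64(320.1488868589745), np.float64(259.1216940452381))
(np.float64(320.16496678620746), np.float64(259.7158559353372)) (np.float64(320.15249852186116), np.float64(258.47105611660743))
(np.float64(320.1617113587884), np.float64(265.54621516125366))
[ 0.47848164 -0.21437948  0.052     ] [ 0.47835957 -0.21561161]
```

```bash
cat >> h.py <<'E'
OFF=.0451
def down(env,xy,z0,z1,step,fmax,sp=.03,rot=None):
    z=z0
    while z>z1+1e-6:
        z=max(z-step,z1)
        env.move_linear([*xy,z+OFF],rot,max_speed=sp)
        f=np.array(env.read_force());t=np.array(env.read_tool_pos())
        print("tip cmd %.4f act %.4f xy %.4f %.4f F"%(z,t[2]-OFF,t[0],t[1]),f.round(1),flush=True)
        if np.linalg.norm(f)>fmax: return False
    return True
E
python3 - <<'E'
from bench import env
from h import *
p=[.4784,-.2155]
env.move_linear([*p,.056+OFF],max_speed=.1)
print(env.read_force())
down(env,p,.056,.040,.002,12)
print(env.read_clock())
E
```

```text
[-0.28605294  0.06304542 -1.10636277]
tip cmd 0.0540 act 0.0544 xy 0.4787 -0.2156 F [ 0.7 -0.2 -0.7]
tip cmd 0.0520 act 0.0520 xy 0.4783 -0.2155 F [ 0.5 -0.1 -0.4]
tip cmd 0.0500 act 0.0498 xy 0.4783 -0.2155 F [-1.2 -1.7 -0.9]
tip cmd 0.0480 act 0.0478 xy 0.4783 -0.2155 F [ 0.   0.7 -1. ]
tip cmd 0.0460 act 0.0459 xy 0.4783 -0.2155 F [ 0.2 -0.  -0.8]
tip cmd 0.0440 act 0.0439 xy 0.4783 -0.2155 F [ 0.9 -0.4 -0.3]
tip cmd 0.0420 act 0.0419 xy 0.4783 -0.2155 F [-0.  -0.4 -1.3]
tip cmd 0.0400 act 0.0399 xy 0.4783 -0.2155 F [-0.2  0.4 -0.3]
10.0833
```

```bash
cat >> h.py <<'E'
def arc(th,r=.05):
    b=B0+th; return AX+r*np.array([np.cos(b),np.sin(b)]),quat(b)
def wind(env,ths,z,fmax=30,sp=.03):
    for th in ths:
        p,q=arc(th)
        env.move_linear([*p,z+OFF],q,max_speed=sp)
        f=np.array(env.read_force());t=np.array(env.read_tool_pos())
        b=B0+th;er=np.array([np.cos(b),np.sin(b)]);et=np.array([-er[1],er[0]])
        d=t[:2]-AX
        print("th %.3f act %.3f r %.4f z %.4f Fr %.1f Ft %.1f Fz %.1f"%(th,np.arctan2(d[1],d[0])-B0,np.hypot(*d),t[2]-OFF,f[:2]@er,f[:2]@et,f[2]),flush=True)
        if np.linalg.norm(f)>fmax: print("STOP");return False
    return True
E
python3 - <<'E'
from bench import env
from h import *
p=[.4784,-.2155]
if down(env,p,.040,.034,.002,12): wind(env,np.arange(.06,.56,.08),.034,25)
print(env.read_clock(),env.read_finger_gap())
E
```

```text
tip cmd 0.0380 act 0.0379 xy 0.4783 -0.2155 F [-0.9  0.4 -0.4]
tip cmd 0.0360 act 0.0359 xy 0.4783 -0.2155 F [-0.6  1.  -1.3]
tip cmd 0.0340 act 0.0339 xy 0.4783 -0.2155 F [ 1.2  0.  -1.2]
th 0.060 act 0.047 r 0.0500 z 0.0342 Fr 0.5 Ft -1.9 Fz -2.0
th 0.140 act 0.130 r 0.0498 z 0.0342 Fr 0.1 Ft -2.3 Fz 0.6
th 0.220 act 0.212 r 0.0498 z 0.0342 Fr -0.4 Ft -3.2 Fz 1.8
th 0.300 act 0.293 r 0.0497 z 0.0342 Fr -1.0 Ft -4.3 Fz 0.3
th 0.380 act 0.372 r 0.0498 z 0.0341 Fr -2.4 Ft -4.2 Fz 0.0
th 0.460 act 0.451 r 0.0497 z 0.0342 Fr -2.0 Ft -4.2 Fz 0.2
th 0.540 act 0.527 r 0.0496 z 0.0342 Fr -3.2 Ft -5.0 Fz -0.6
12.7833 0.016083878261889322
```

Run:
```python
from bench import env
from h import *
wind(env,[.60],.034,25)
p,q=arc(.60)
z=.034
for i in range(10):
    z-=.0005; env.move_linear([*p,z+OFF],None,max_speed=.02)
    f=env.read_force();t=env.read_tool_pos(); print(round(z,4),round(t[2]-OFF,4),f.round(1))
    if f[2]>9: break
print(env.read_clock())
```

```text
th 0.600 act 0.583 r 0.0496 z 0.0342 Fr -3.1 Ft -5.8 Fz -1.2
0.0335 0.0339 [5.3 2.1 1.1]
0.033 0.0334 [6.2 1.1 2.5]
0.0325 0.0329 [5.9 2.  2.5]
0.032 0.0325 [5.1 1.2 2. ]
0.0315 0.032 [4.6 2.  2.4]
0.031 0.0319 [4.4 2.3 8.6]
0.0305 0.0318 [ 2.6  2.9 13.1]
14.7833
```

Run:
```python
from bench import env
from h import *
zc=.0304
for th in np.arange(.625,1.12,.02):
    wind(env,[th],zc,32,.04)
    t=env.read_tool_pos(); f=env.read_force()
    if t[2]-OFF<.0312: print("FOUND",th); break
    if f[2]>18: zc+=.0003
    if f[2]<11: zc-=.0003
    if np.linalg.norm(f)>32: break
print(env.read_clock(),zc,env.read_finger_gap())
```

```text
th 0.625 act 0.579 r 0.0493 z 0.0318 Fr 0.3 Ft -6.6 Fz 12.0
th 0.645 act 0.586 r 0.0493 z 0.0318 Fr -0.9 Ft -8.5 Fz 11.5
th 0.665 act 0.597 r 0.0494 z 0.0318 Fr -1.7 Ft -9.6 Fz 11.5
th 0.685 act 0.610 r 0.0493 z 0.0318 Fr -0.2 Ft -11.2 Fz 10.6
th 0.705 act 0.617 r 0.0492 z 0.0318 Fr -0.1 Ft -12.4 Fz 13.4
th 0.725 act 0.634 r 0.0492 z 0.0317 Fr -0.0 Ft -12.0 Fz 12.9
th 0.745 act 0.650 r 0.0491 z 0.0318 Fr 0.2 Ft -12.5 Fz 12.6
th 0.765 act 0.669 r 0.0491 z 0.0318 Fr -0.2 Ft -13.2 Fz 12.4
th 0.785 act 0.687 r 0.0491 z 0.0318 Fr -0.5 Ft -13.7 Fz 13.7
th 0.805 act 0.706 r 0.0491 z 0.0317 Fr -0.8 Ft -14.1 Fz 14.3
th 0.825 act 0.725 r 0.0490 z 0.0318 Fr -0.5 Ft -13.6 Fz 13.8
th 0.845 act 0.746 r 0.0490 z 0.0318 Fr -0.7 Ft -14.0 Fz 13.8
th 0.865 act 0.764 r 0.0490 z 0.0317 Fr -0.4 Ft -12.6 Fz 14.4
th 0.885 act 0.783 r 0.0489 z 0.0318 Fr -2.1 Ft -13.7 Fz 14.2
th 0.905 act 0.802 r 0.0489 z 0.0317 Fr -0.9 Ft -14.5 Fz 14.7
th 0.925 act 0.821 r 0.0489 z 0.0318 Fr -0.4 Ft -15.4 Fz 15.5
th 0.945 act 0.842 r 0.0489 z 0.0317 Fr 0.4 Ft -14.5 Fz 14.9
th 0.965 act 0.863 r 0.0488 z 0.0317 Fr -0.0 Ft -14.1 Fz 14.5
th 0.985 act 0.886 r 0.0488 z 0.0317 Fr -0.7 Ft -14.0 Fz 14.7
th 1.005 act 0.912 r 0.0487 z 0.0316 Fr -0.7 Ft -13.8 Fz 14.7
th 1.025 act 0.943 r 0.0487 z 0.0315 Fr -2.6 Ft -12.3 Fz 12.5
th 1.045 act 0.992 r 0.0489 z 0.0309 Fr -4.1 Ft -7.1 Fz 6.1
FOUND 1.0450000000000004
20.2833 0.0301 0.016034812165936926
```

Run:
```python
from bench import env
from h import *
z=.0301
for i in range(8):
    z-=.0008
    wind(env,[1.045],z,32,.02)
    f=env.read_force()
    if f[2]>17: break
print(env.read_clock(),z)
```

```text
th 1.045 act 0.997 r 0.0489 z 0.0300 Fr -4.1 Ft -8.0 Fz 4.8
th 1.045 act 0.999 r 0.0489 z 0.0292 Fr -4.5 Ft -7.0 Fz 4.1
th 1.045 act 1.003 r 0.0489 z 0.0284 Fr -5.0 Ft -6.6 Fz 6.0
th 1.045 act 1.007 r 0.0489 z 0.0276 Fr -4.2 Ft -6.4 Fz 4.5
th 1.045 act 1.008 r 0.0489 z 0.0268 Fr -3.8 Ft -5.6 Fz 6.0
th 1.045 act 1.009 r 0.0489 z 0.0260 Fr -4.2 Ft -5.6 Fz 5.0
th 1.045 act 1.010 r 0.0489 z 0.0252 Fr -4.3 Ft -5.9 Fz 5.7
th 1.045 act 1.010 r 0.0489 z 0.0244 Fr -3.5 Ft -5.6 Fz 4.9
22.2833 0.02370000000000001
```

It has found the slot and is sinking freely. I'll push it home now.

Run:
```python
from bench import env
from h import *
z=.0237
for i in range(14):
    z-=.001 if z>.0175 else .0005
    wind(env,[1.045],z,32,.02)
    f=env.read_force()
    if f[2]>14: break
print(env.read_clock(),z,env.read_finger_gap())
c=env.camera("scene"); crop(c,335,165,100,100,6,"s4.png")
c=env.camera("wrist"); cv2.imwrite("pics/w4.png",c["color"][:,:,::-1])
```

```text
th 1.045 act 1.010 r 0.0489 z 0.0234 Fr -4.5 Ft -5.2 Fz 5.6
th 1.045 act 1.011 r 0.0489 z 0.0224 Fr -4.5 Ft -6.1 Fz 4.9
th 1.045 act 1.010 r 0.0489 z 0.0214 Fr -5.1 Ft -6.6 Fz 4.7
th 1.045 act 1.010 r 0.0488 z 0.0204 Fr -4.3 Ft -6.1 Fz 5.4
th 1.045 act 1.011 r 0.0489 z 0.0194 Fr -4.3 Ft -6.9 Fz 5.0
th 1.045 act 1.010 r 0.0488 z 0.0184 Fr -4.4 Ft -6.2 Fz 5.1
th 1.045 act 1.010 r 0.0488 z 0.0174 Fr -4.4 Ft -6.2 Fz 5.3
th 1.045 act 1.010 r 0.0488 z 0.0170 Fr -4.3 Ft -5.9 Fz 6.0
th 1.045 act 1.010 r 0.0488 z 0.0165 Fr -4.2 Ft -5.9 Fz 6.0
th 1.045 act 1.010 r 0.0488 z 0.0160 Fr -4.5 Ft -4.7 Fz 7.0
th 1.045 act 1.010 r 0.0487 z 0.0159 Fr -1.1 Ft -5.1 Fz 12.5
th 1.045 act 1.009 r 0.0487 z 0.0158 Fr -0.4 Ft -6.3 Fz 19.0
25.2833 0.01419999999999999 0.016177477909923178
```

View pics/s4.png

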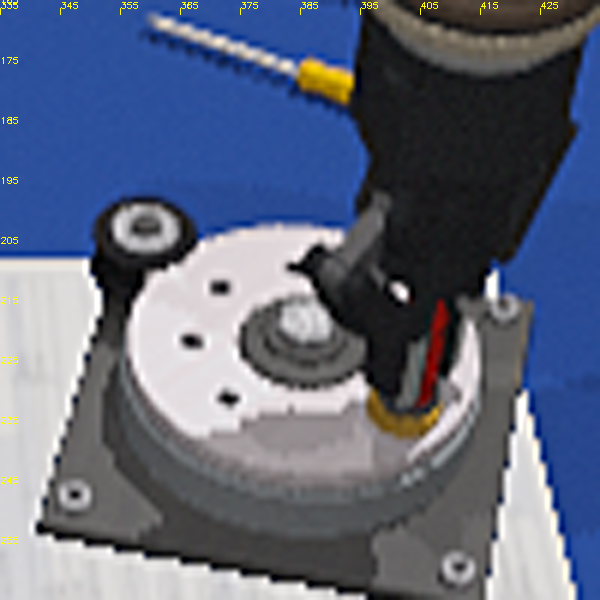

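View pics/w4.png

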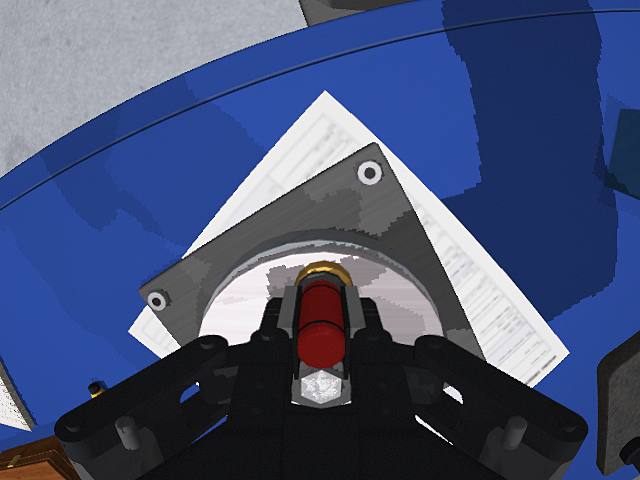

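Run:
```python
from bench import env
from h import *
wind(env,[1.02,1.0],.0150,32,.02)
env.move_gripper(.045,20); env.wait(.3)
t=env.read_tool_pos(); print(t,env.read_force(),env.read_finger_gap())
c=env.camera("wrist"); cv2.imwrite("pics/w5.png",c["color"][:,:,::-1])
env.move_linear([t[0],t[1],.16],max_speed=.1)
c=env.camera("wrist"); cv2.imwrite("pics/w6.png",c["color"][:,:,::-1])
print(env.read_clock())
```

```text
th 1.020 act 1.005 r 0.0487 z 0.0159 Fr -3.6 Ft -3.5 Fz 9.6
th 1.000 act 1.001 r 0.0487 z 0.0159 Fr -3.6 Ft -0.5 Fz 8.9
[ 0.44223865 -0.24724617  0.06006361] [ 0.40504605 -0.35140906 -0.39453982] 0.044803508014148945
27.825
```

View pics/w5.png

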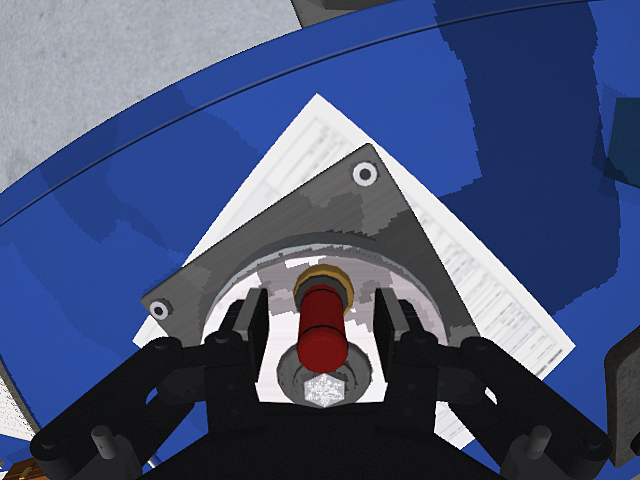

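View pics/w6.png

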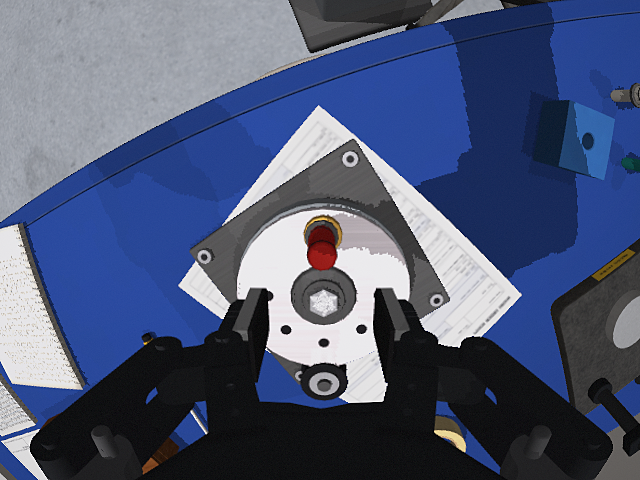

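The gripper is clear. The pin stands upright at (322,250) with its collar on the bush, and the wheel is still wound, with the roller at (324,381). One enlarged check from the scene camera, then I'll hand in.

Run:
```python
from bench import env
from h import *
t=env.read_tool_pos()
env.move_linear([t[0],t[1],.24],max_speed=.2); env.wait(.5)
c=env.camera("scene"); crop(c,335,165,100,100,6,"s7.png"); cv2.imwrite("pics/s7f.png",c["color"][:,:,::-1])
p,_=arc(.985)
for h in (0.036,.082): print(proj(c,[*p,.016+h]))
```

```text
(np.float64(402.5113750078622), np.float64(231.15302503592827))
(np.float64(405.12412966156825), np.float64(216.41171667882347))
```

View pics/s7.png

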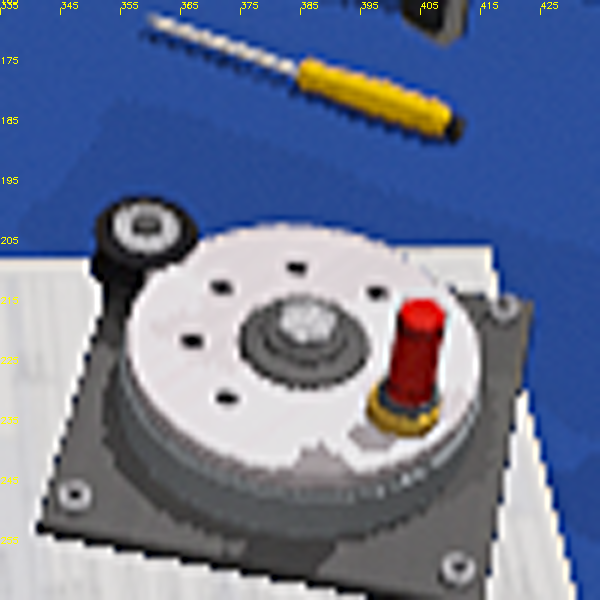

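View pics/s7f.png

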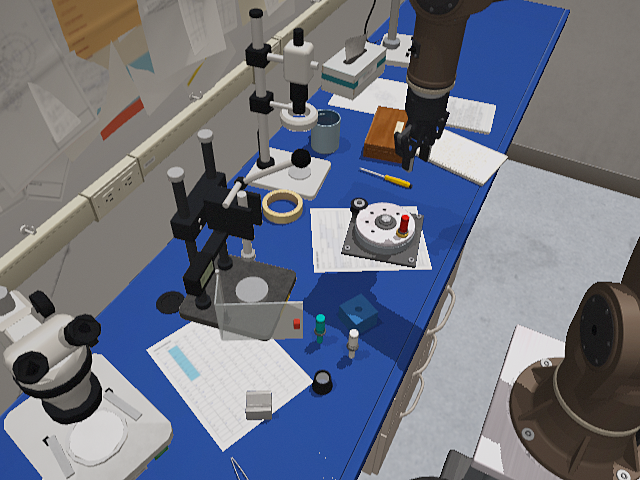

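The pin top appears at (405.2,217.5), within 1 px of where a fully home pin would be, (405.1,216.4). The collar is on the bush, the wheel is wound and the bystanders are where they were.

Run:
```python
from bench import env
env.close_job(); print(env.read_clock())
```

```text
the job is handed in; nothing more can be done
the job is handed in; nothing more can be done
```

The wheel is wound and locked: the red pin stands fully home through the bush in the hidden slot, and I handed the job in at about 29 s of the 72 s allowed. Handing in gave no verdict.

- **Winding:** I took the pin from the blue stand, put it down through the bush and turned the wheel counter-clockwise, pressing with about 12–15 N. The pin sank at about 0.99 rad, and I pushed it in until the collar met the bush. The tip then read 15.9 mm above the tensioner's origin, against 16 mm for fully home.
- **Forces:** The highest force read at the wrist was about 20 N. That is a reading at the tool between moves, not the contact force between pin and tensioner itself, which I could not measure directly.
- **Last checks:** After letting go and backing off, the scene picture shows the pin upright with its collar on the bush, within about 1 px of where a fully home pin should appear. The wheel was still wound by about 1.0 rad, and the bystanders and look-alikes looked unmoved. No check failed or disagreed.

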